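# Lid and clamp a loaded foot mould

### The job

Close up the loaded foot mould. Take its lid, which stands on edge in the rack, lay it flat on the bench with its handle up and let go of it, then take it by the handle and set it fully home on the mould. Once the lid is home, swing the bail clamp over its end and fully down; leave the bottle and the tin where they are.

Things in the scene. Friction and masses are not known exactly. Their poses are not given: they have to be found in the camera images.
- lid: Aluminium lid: plate 220 (y) x 120 (z) x 8 mm (x), about 0.6 kg, inner face with a centred plug 188 x 88 x 10 mm. Origin at the plate's centre; x points out of the handle side. At the start it stands in the rack on a long edge: z up, top edge 132 mm above the bench. Origin height: 14 mm lying handle up on the bench, 84 mm when home on the mould (4 mm above the rim), either way round.
- lid_handle (a point): Centre of the lid's handle bar, 49 mm from the lid's origin along the lid's +x. The bar is a 14 mm round bar, 78 mm long along the lid's y, on two 12 mm posts 64 mm apart; clear space under the bar is 38 mm.
- rack: Steel rack fixed to the bench, in which the lid stands along y: base 60 (x) x 250 (y) x 12 mm; at y = +-101 mm a pair of posts 70 mm tall above the base (each 8 x 14 mm) leaves a 12 mm slot for the lid's end. Origin on the bench under its centre, z up.
- mould: Foot mould fixed to the bench: open aluminium box, outside 120 (x) x 220 (y) mm, opening 96 x 196 mm, rim 80 mm above the bench, a terracotta foot low inside. Base plate 150 x 320 x 10 mm. Origin on the bench under the box's centre, z up. At its +y end the clamp hangs between two uprights 106 mm high (x = +-48, y = 126 to 150 mm).
- mouth (a point): Centre of the mould's opening at rim height (80 mm above the bench), axes as the mould's.
- clamp (a joint): Angle of the bail clamp about an axis along the mould's x: 0 = fully down, its two rubber feet 1 mm above the end of a lid that is home; grows as it swings up and outward, to 1.9 rad. Starts up, at 1.35 to 1.7. Stays where it is left (stiff hinge, about 3 N at the bar).
- clamp_bar (a point): Middle of the clamp's cross bar: 14 mm round steel, 82 mm along the mould's x, on two 11 mm side arms at x = +-35 mm (59 mm free between them). Clamp down: bar at y = 72, z = 118 mm in the mould's frame, 30 mm above the lid's plate and 40 mm outward of the lid handle's nearer post.
- clamp_hinge (a point): Point on the clamp's hinge axis, in the mould's frame x = 0, y = 138 mm, z = 96 mm; the bar's centre circles it at 69.6 mm.
- bottle: Amber bottle with a blue cap, 68 mm wide, 150 mm tall, standing beyond the work; origin under its base. Leave alone.
- tin: Blue tin, 84 mm wide, 110 mm tall, standing beyond the work; origin under its base. Leave alone.
Not all that is in view belongs to the job. Leave any orange look-alike of the lid alone.

How it is judged:
By the outcome, as a careful person would: the job done as asked, in the order asked, and still so for the second after the job is handed in, with the robot touching nothing.
It also fails if it takes over 72 s, if anything falls off the work surface, if the arm or the gripper's body presses on something with over 40 N, if the wrist force passes 120 N, or if a joint passes its speed limit or range.

### The arm

A 7-joint arm with a two-finger parallel gripper is mounted at the origin on the work surface. World frame = base frame: x ahead of the robot, y to its left, z up, the work surface at z = 0. Lengths are in mm, angles in rad, forces in N, time in s.
With the tool pointing down it reaches from about 400 to 925 mm from the base axis. Payload 4.1 kg.
Tool frame: the origin (TCP) lies between the finger pads; the fingertips stand 17 mm ahead of it and the grasp point (between the pads) lies 2 mm behind it; z points along the fingers, y is the line along which they close (so a half turn about z gives the same grasp; the last joint's range is limited). The gripper opens to 85 mm and grips with 20 to 120 N. Pads are 22 mm wide; open, the fingers measure 114 mm over their backs; the gripper's body (76 mm by 85 mm) begins 54 mm behind the grasp point. The pads swing forward as they close: fully open they stand 13 mm farther back than shut.
Start: joints at [-1.441, 0.398, 0.045, 1.537, -0.019, 1.207, -0.051], TCP at [147.401, 633.099, 248.347] pointing down, gripper open.
Joint ranges: [-2.82, 2.82], [-0.49, 2.23], [-1.37, 1.46], [0, 2.46], [-1.36, 4.5], [0.23, 2], [-2.94, 2.94]. Speed limits (rad/s): [2.57, 2.57, 3.14, 3.14, 3.14, 3.14, 3.14].

### API

Orientations are given as a rotation vector (axis times angle).
In Python, from plant import get_state, cams, bot, nets gives the robot as it stands. The module is installed in compiled form; this text tells all that it offers.
- The arm moves only by the shell command python3 -m crank 'ROWS' [OPENING]. ROWS is JSON, a list of rows, each a list of 2 entries, a list of its own where there are three numbers: the shift along the world's x, y, z in m, then the turn, a rotation vector about the world's x, y, z in rad. A call has 1 to 5 rows; each row is the pose to reach, as a shift and turn from the pose commanded when the call began; what a row does not reach only later rows make up. A row lasts 1/8 s, in which the tool goes at most 62.5 mm and 10.7 degrees, less where a joint would pass 70% of its speed; a pose out of reach is approached as far as the arm can. A call with a gripper value outside its range is refused whole. OPENING is the finger opening in m, from 0 to 0.0854, set as the call begins (- or left out, the last holds). The fingers move at their own pace and stop on an object; the grip force is fixed at half the most. Time passes only in rows, so rows that repeat a pose let the fingers close. It gives the time, the measured TCP pose, the force, the opening and the grip force at its end, in the units of the state.
- get_state(): the state, without advancing time (a new reading comes with each control period).
- cams.camera(name): name is "side" or "top" or "wrist"; returns (picture, depth): 400x640x3 uint8, red, green, blue; 400x640 float32, mm along the optical axis (not along the pixel's ray), 0 where there is no reading.
- cams.camera_info(name): a dict with "fx", "fy", "cx", "cy" (pixels), "k1" (the pictures are not rectified: a ray, as slopes to the right and down, at radius r is drawn at 1 + k1 r^2 times it, then the intrinsics apply), "T" (4x4, takes a point from camera to world coordinates). Camera axes: x right, y down, z forward; pixel columns grow to the right and rows downward; lengths in mm; the calibration is good to about 2 mm. A picture is of the moment at which its call begins: read the wrist's pose just before it. camera_info takes no time and is no camera call; for the wrist camera it gives the pose at the moment of the call.
- bot.job_done(): hands the job in; it is judged then, once.
Trained networks look in the newest picture that a camera, given by its name, has taken for a name from the list of things; names that differ only in an ending like _2 or _b are one class to them, and where a whole thing is asked for, a point or a joint stands for the part that bears it (a point fixed in the world has none). Each returns a list of dicts, best first, with "p" (0 to 1); they miss things now and then, are a little off and sometimes report something else, mostly with a low value. They report only what shows in the picture. A call takes as long as a camera call. They do not tell look-alikes from the thing itself.
- nets.regions_of(target, camera): "region" (400x640 bool, what is visible of it) and "xy" ([column, row] in pixels, amid what is visible of it).
The state is a dict: "time": time; "qpos": joint angles; "joint_vel": joint speeds; "joint_efforts": joint torques, N m; "position": TCP position; "orientation": TCP orientation; "ft_force": force on the tool from outside, world axes, zero at the start; "ft_torque": the same for the moment, N m; "grip_width": opening from 0.0 (shut) to 1.0 (fully open); "finger_force": force on a finger pad.
Only numpy, scipy, OpenCV 4.12 (cv2) and the standard library are available. Lean on these libraries where they do the work, as an engineer would, in place of code of your own. Each camera call takes 0.05 s, during which the arm holds its last target. There are 200 camera calls.

## Working session

There is one attempt and no reset: what is moved stays moved. The work goes in short steps, Python scripts to look and compute and a shell command to move; the robot and the scene stay as the last step left them, time stands still between calls to the robot, and variables do not carry over. Pictures are saved under pics/ and viewed, at most 10 in all, crops included, and the job is handed in when it is done.

```bash
mkdir -p pics
cat > h.py <<'E'
import numpy as np, cv2
from plant import get_state, cams, bot, nets
def shot(n):
    im,d=cams.camera(n); return im,d,cams.camera_info(n)
def rays(I,px):
    p=(np.asarray(px,float).reshape(-1,2)-[I['cx'],I['cy']])/[I['fx'],I['fy']]
    u=p.copy()
    for _ in range(10): u=p/(1+I['k1']*(u**2).sum(1,keepdims=True))
    return np.c_[u,np.ones(len(u))]
def pts(I,d,px):
    px=np.asarray(px).reshape(-1,2); z=d[px[:,1].astype(int),px[:,0].astype(int)]
    T=np.array(I['T']); ok=z>0
    return (rays(I,px)*z[:,None])[ok]@T[:3,:3].T+T[:3,3]
def proj(I,P):
    T=np.array(I['T']); c=(np.asarray(P,float).reshape(-1,3)-T[:3,3])@T[:3,:3]
    u=c[:,:2]/c[:,2:]; u=u*(1+I['k1']*(u**2).sum(1,keepdims=True))
    return u*[I['fx'],I['fy']]+[I['cx'],I['cy']]
def regpts(I,d,R):
    v,u=np.nonzero(R); return pts(I,d,np.c_[u,v])
E
cat > a.py <<'E'
from h import *
s=get_state(); print({k:np.round(v,3) for k,v in s.items()})
for n in ('top','side'):
    im,d,I=shot(n)
    print(n,np.round(I['T'],2).tolist(),I['fx'],I['k1'])
    o=im[:,:,::-1].copy()
    for t in ('lid','lid_handle','rack','mould','clamp_bar','bottle','tin'):
        for r in nets.regions_of(t,n)[:3]:
            P=regpts(I,d,r['region'])
            print(n,t,round(r['p'],2),np.round(r['xy']),len(P), np.round(np.percentile(P,[2,50,98],axis=0)).tolist() if len(P) else '')
            cv2.circle(o,tuple(int(a) for a in r['xy']),3,(0,0,255),-1); cv2.putText(o,t,tuple(int(a) for a in r['xy']),0,.35,(255,255,255),1)
    cv2.imwrite(f'pics/{n}0.png',o)
    np.savez(f'{n}0.npz',im=im,d=d)
E
python3 a.py
```

```text
{'time': np.float64(0.0), 'qpos': array([-1.441,  0.399,  0.045,  1.538, -0.019,  1.207, -0.051]), 'joint_vel': array([ 0.001, -0.   ,  0.001,  0.002, -0.002, -0.001,  0.   ]), 'joint_efforts': array([ 0.0000e+00, -4.7514e+01,  1.3650e+00, -2.5422e+01,  1.2000e-02,
        9.0000e-03, -0.0000e+00]), 'position': array([147.24 , 632.483, 247.283]), 'orientation': array([-3.580e-01, -3.121e+00,  3.000e-03]), 'ft_force': array([1.102, 0.202, 0.121]), 'ft_torque': array([-0.037,  0.035,  0.035]), 'finger_force': np.float64(0.0), 'grip_width': np.float64(1.004)}
top [[0.02, -0.98, 0.18, 367.29], [-1.0, -0.03, -0.02, 69.85], [0.03, -0.18, -0.98, 1136.79], [0.0, 0.0, 0.0, 1.0]] 473.73915981359005 -0.05432058189450664
top lid 0.97 [425. 224.] 1667 [[515.0, -298.0, 32.0], [525.0, -198.0, 111.0], [584.0, -93.0, 135.0]]
top lid 0.79 [381. 302.] 1803 [[272.0, -173.0, 0.0], [358.0, -98.0, 84.0], [433.0, -47.0, 123.0]]
top lid 0.6 [234. 123.] 2153 [[679.0, 187.0, 19.0], [768.0, 248.0, 88.0], [859.0, 302.0, 122.0]]
top lid_handle 0.83 [230. 118.] 2263 [[679.0, 187.0, 1.0], [769.0, 250.0, 85.0], [859
[... 1910 characters left out ...]
k 0.61 [266.  85.] 663 [[438.0, 341.0, -2.0], [478.0, 360.0, 139.0], [521.0, 641.0, 173.0]]
side mould 0.92 [266. 161.] 6070 [[396.0, 86.0, 1.0], [469.0, 218.0, 47.0], [542.0, 382.0, 167.0]]
side clamp_bar 0.75 [269.  89.] 583 [[440.0, 340.0, -1.0], [485.0, 358.0, 145.0], [527.0, 596.0, 173.0]]
side clamp_bar 0.44 [400. 189.] 1369 [[722.0, 20.0, 1.0], [744.0, 37.0, 94.0], [813.0, 149.0, 151.0]]
side clamp_bar 0.18 [268. 159.] 6179 [[393.0, 86.0, 0.0], [469.0, 218.0, 46.0], [544.0, 429.0, 167.0]]
side bottle 0.69 [403. 187.] 1249 [[722.0, 21.0, 13.0], [744.0, 37.0, 96.0], [777.0, 65.0, 151.0]]
side tin 0.84 [412. 233.] 2034 [[709.0, -103.0, 11.0], [739.0, -84.0, 100.0], [780.0, -35.0, 112.0]]
```

View pics/top0.png

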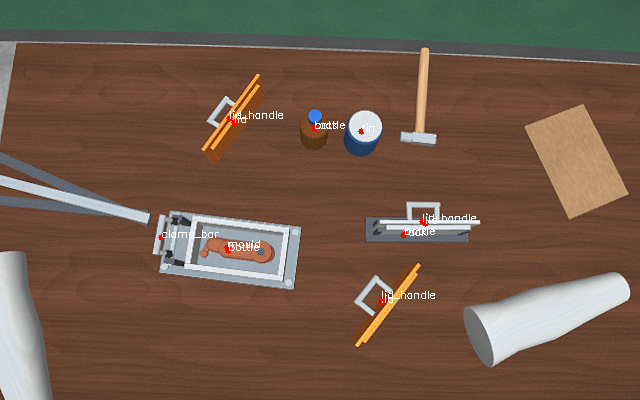

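View pics/side0.png

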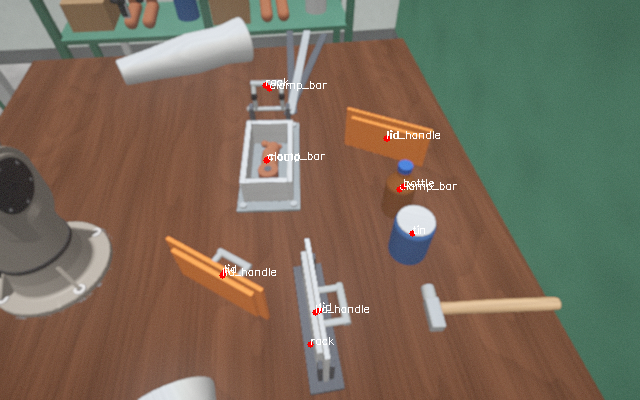

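The top view shows the grey lid standing in the rack at pixel (425,224) with its handle towards +x. The mould is at (230,250) with its clamp up at (160,238). There are two orange look-alikes, at (381,302) and (234,123). The side view agrees. The grey rods near (300,60) are unexplained, so I'll check their depth.

```bash
cat > b.py <<'E'
from h import *
A={}
for n in ('top','side'):
    z=np.load(n+'0.npz'); I=cams.camera_info(n); d=z['d']
    v,u=np.nonzero(d>0); P=pts(I,d,np.c_[u,v]); A[n]=P; C=z['im'][v,u].astype(int)
    def sel(lo,hi): 
        m=((P>lo)&(P<hi)).all(1); return P[m],C[m]
    e,_=sel([480,-340,127],[600,-60,140])
    f=cv2.fitLine(e[:,:2].astype(np.float32),cv2.DIST_HUBER,0,.01,.01).ravel()
    t=(e[:,:2]-f[2:])@f[:2]; print(n,'lid edge',len(e),f.round(3),'z',np.percentile(e[:,2],[10,50,90]).round(1),'ends',[(f[2:]+f[:2]*q).round(1).tolist() for q in np.percentile(t,[1,99])])
    nn=np.array([-f[1],f[0]]); w=(e[:,:2]-f[2:])@nn; print(' width',np.percentile(w,[2,98]).round(1))
    h,_=sel([548,-340,40],[620,-60,110]); print(' handle',len(h),np.percentile(h,[3,25,50,75,97],axis=0).round(1).tolist())
    r,_=sel([380,90,73],[560,370,87]); R=cv2.minAreaRect(r[:,:2].astype(np.float32)); print(' rim',len(r),np.round(r[:,2].mean(),1),R)
    b,_=sel([380,300,100],[560,420,200]); print(' clamp',len(b),np.percentile(b,[2,25,50,75,98],axis=0).round(1).tolist())
    b,_=sel([380,300,158],[560,420,200]); print(' clampbar top',len(b),b.mean(0).round(1),np.percentile(b,[2,98],axis=0).round(1).tolist())
z=np.load('top0.npz');I=cams.camera_info('top')
print('rods',pts(I,z['d'],[[140,215],[100,205],[50,192],[10,182],[20,160],[20,203],[20,300]]).round().tolist())
z=np.load('side0.npz');I=cams.camera_info('side')
print('rods',pts(I,z['d'],[[294,105],[300,80],[310,50],[290,50],[190,50]]).round().tolist())
E
python3 b.py
```

```text
top lid edge 384 [ 2.20000e-02 -1.00000e+00  5.29729e+02 -2.03042e+02] z [129.5 132.5 134.6] ends [[527.3, -93.4], [532.0, -307.6]]
 width [-3.7  3.4]
 handle 307 [[549.9, -234.9, 72.4], [565.6, -226.3, 76.4], [575.4, -199.6, 78.1], [580.7, -172.0, 79.7], [585.9, -162.5, 82.4]]
 rim 1626 80.4 ((468.7579650878906, 234.40182495117188), (249.3166046142578, 120.6775894165039), 84.61077880859375)
 clamp 652 [[427.2, 342.9, 100.5], [447.9, 353.9, 106.8], [477.6, 361.0, 154.0], [510.2, 367.4, 170.2], [532.0, 376.0, 173.8]]
 clampbar top 307 [481.2 367.5 169.4] [[442.0, 358.4, 159.4], [520.8, 377.3, 174.2]]
side lid edge 605 [ 2.30000e-02 -1.00000e+00  5.29218e+02 -2.14666e+02] z [130.8 132.4 133.7] ends [[526.4, -95.6], [531.5, -310.6]]
 width [-3.8  4. ]
 handle 495 [[549.9, -238.0, 72.4], [564.3, -230.6, 76.3], [573.8, -205.9, 77.8], [578.9, -174.6, 78.8], [584.1, -164.5, 80.5]]
 rim 1140 79.4 ((468.0198974609375, 237.39642333984375), (261.8971252441406, 120.02552032470703), 84.51040649414062)
 clamp 538 [[429.5, 340.0, 100.6], [448.5, 351.2, 112.0], [482.4, 358.5, 147.9], [512.5, 364.7, 166.5], [531.0, 372.4, 173.0]]
 clampbar top 227 [482.  365.1 167.4] [[443.0, 357.4, 159.3], [521.2, 373.8, 173.6]]
rods [[545.0, 468.0, 7.0], [566.0, 567.0, 9.0], [595.0, 695.0, 8.0], [619.0, 804.0, 2.0], [676.0, 787.0, 0.0], [566.0, 768.0, 6.0], [336.0, 685.0, 94.0]]
rods [[555.0, 484.0, 7.0], [587.0, 617.0, 5.0], [644.0, 807.0, 0.0], [572.0, 809.0, 4.0], [259.0, 656.0, 110.0]]
```

The rods lie flat on the bench and are out of the way. The lid's top edge is centred at about (529.5, -201.5), yaw +0.022. The mould's yaw is about -0.095. I'll start moving towards the lid.

```bash
python3 -m crank '[[[0.04,-0.044,0.01],[0,0,-0.18]],[[0.08,-0.088,0.02],[0,0,-0.36]],[[0.12,-0.132,0.03],[0,0,-0.54]],[[0.16,-0.176,0.04],[0,0,-0.72]],[[0.2,-0.22,0.05],[0,0,-0.9]]]'; python3 -m crank '[[[0.04,-0.044,0],[0,0,-0.14]],[[0.08,-0.09,0],[0,0,-0.28]],[[0.1,-0.145,0],[0,0,-0.42]],[[0.11,-0.205,0],[0,0,-0.42]],[[0.12,-0.265,0],[0,0,-0.42]]]'; python3 -c "
from h import *;s=get_state();print(s['qpos'].round(3),s['position'],s['orientation'])"
```

```text
time: 1.42
position: [348.6, 411.6, 299.0]
orientation: [-1.688, -2.649, -0.002]
ft_force: [0.8, 1.0, 0.0]
grip_width: 1.003
finger_force: 0.0
time: 2.05
position: [467.7, 146.1, 298.6]
orientation: [2.197, 2.246, 0.001]
ft_force: [1.4, 0.3, 1.2]
grip_width: 0.995
finger_force: 0.0
[-0.924  0.075  0.569  1.849 -0.043  1.229 -0.32 ] [467.72365185 146.10070399 298.57769293] [2.19653861e+00 2.24562986e+00 1.42064369e-03]
```

```bash
python3 -m crank '[[[0.012,-0.06,0],[0,0,0]],[[0.025,-0.12,0],[0,0,0]],[[0.037,-0.18,0],[0,0,0]],[[0.049,-0.24,0],[0,0,0]],[[0.06,-0.3,0],[0,0,0]]]';  cat > c.py <<'E'
from h import *
import sys
s=get_state();print(s['qpos'].round(3),s['position'].round(1),s['orientation'].round(3))
im,d,I=shot('wrist'); cv2.imwrite('pics/%s.png'%sys.argv[1],im[:,:,::-1]); np.savez(sys.argv[1]+'.npz',im=im,d=d,T=I['T'])
v,u=np.nonzero(d>0); P=pts(I,d,np.c_[u,v]); print(len(P), np.array(I['T']).round(2).tolist())
m=((P>[480,-340,124])&(P<[600,-60,140])).all(1); e=P[m]
if len(e)>20:
    f=cv2.fitLine(e[:,:2].astype(np.float32),cv2.DIST_HUBER,0,.01,.01).ravel(); t=(e[:,:2]-f[2:])@f[:2]
    print('edge',f.round(4),np.percentile(e[:,2],[10,50,90]).round(1),[(f[2:]+f[:2]*q).round(1).tolist() for q in np.percentile(t,[.5,99.5])], 'w',np.percentile((e[:,:2]-f[2:])@[-f[1],f[0]],[2,98]).round(1))
E
python3 c.py w1
```

```text
time: 2.68
position: [527.8, -153.5, 298.8]
orientation: [2.195, 2.246, 0.002]
ft_force: [1.1, 0.6, -0.6]
grip_width: 1.004
finger_force: 0.0
[-0.469  0.243  0.813  1.726 -0.187  1.251  0.411] [ 527.8 -153.5  298.8] [2.195e+00 2.246e+00 2.000e-03]
255014 [[1.0, 0.01, 0.01, 525.95], [0.01, -0.96, -0.27, -99.21], [0.0, 0.27, -0.96, 424.57], [0.0, 0.0, 0.0, 1.0]]
edge [ 1.080000e-02 -9.999000e-01  5.281734e+02 -2.057716e+02] [132.  133.1 134.4] [[527.1, -106.8], [529.4, -323.5]] w [-3.7  3.8]
```

View pics/w1.png

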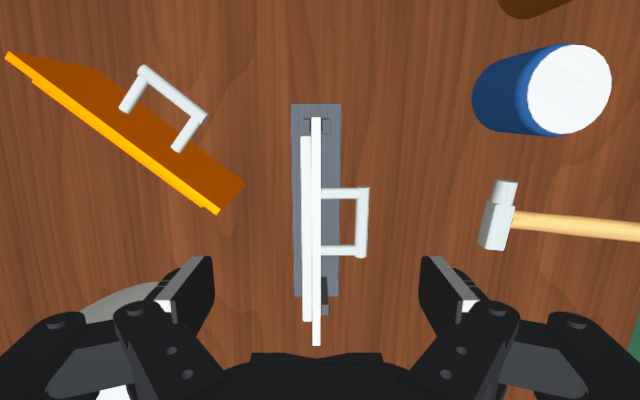

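```bash
python3 c.py w1b; python3 -m crank '[[[0.0,-0.025,-0.05],[0,0,0]],[[0.0,-0.048,-0.098],[0,0,0]],[[0.0,-0.048,-0.098],[0,0,0]]]' ; python3 c.py w2
```

```text
[-0.461  0.247  0.822  1.723 -0.182  1.247  0.415] [ 526.8 -164.3  299.3] [ 2.203  2.227 -0.007]
255023 [[1.0, 0.01, 0.0, 525.68], [0.01, -0.96, -0.27, -96.05], [0.0, 0.27, -0.96, 424.55], [0.0, 0.0, 0.0, 1.0]]
edge [ 2.310000e-02 -9.997000e-01  5.284916e+02 -1.882295e+02] [130.9 131.9 132.8] [[526.2, -90.0], [531.2, -307.0]] w [-3.8  3.9]
time: 3.15
position: [524.4, -200.2, 197.2]
orientation: [-2.196, -2.238, 0.007]
ft_force: [0.2, -0.4, 0.2]
grip_width: 0.999
finger_force: 0.0
[-0.328  0.38   0.782  1.822 -0.3    1.07   0.586] [ 524.4 -200.2  197.2] [-2.196 -2.238  0.007]
254965 [[1.0, 0.02, 0.0, 525.72], [0.02, -0.97, -0.26, -135.75], [-0.0, 0.26, -0.97, 325.48], [0.0, 0.0, 0.0, 1.0]]
edge [ 2.770000e-02 -9.996000e-01  5.313977e+02 -1.789897e+02] [133.7 134.6 135.4] [[529.0, -93.3], [534.4, -288.5]] w [-3.9  3.7]
```

```bash
python3 -m crank '[[[0.001,-0.001,-0.0],[0,0,0]],[[0.001,-0.001,0],[0,0,0]]]' ; python3 c.py w3
```

```text
time: 3.45
position: [530.0, -200.2, 202.3]
orientation: [2.193, 2.246, 0.004]
ft_force: [-0.3, 0.4, 0.8]
grip_width: 1.0
finger_force: 0.0
[-0.329  0.378  0.782  1.813 -0.302  1.071  0.588] [ 530.  -200.2  202.3] [2.193 2.246 0.004]
254994 [[1.0, 0.02, 0.01, 527.88], [0.02, -0.97, -0.26, -136.31], [0.0, 0.26, -0.97, 327.79], [0.0, 0.0, 0.0, 1.0]]
edge [ 2.220000e-02 -9.998000e-01  5.285664e+02 -1.814975e+02] [131.1 131.9 132.7] [[526.6, -93.9], [531.1, -294.5]] w [-3.8  3.9]
```

```bash
python3 -m crank '[[[0.0005,-0.001,-0.035],[0,0,0]],[[0.0005,-0.001,-0.065],[0,0,0]],[[0.0005,-0.001,-0.065],[0,0,0]]]'; python3 -m crank '[[[0,0,0],[0,0,0]],[[0,0,0],[0,0,0]],[[0,0,0],[0,0,0]],[[0,0,0],[0,0,0]]]' 0
```

```text
time: 3.88
position: [527.9, -200.7, 134.2]
orientation: [-2.194, -2.244, 0.002]
ft_force: [0.3, 0.3, -0.5]
grip_width: 1.007
finger_force: 0.0
time: 4.38
position: [529.2, -202.0, 135.8]
orientation: [2.196, 2.245, 0.001]
ft_force: [1.3, -0.5, -0.6]
grip_width: 0.144
finger_force: 0.0
```

```bash
python3 -m crank '[[[0,0,0],[0,0,0]],[[0,0,0],[0,0,0]]]' 0;  python3 -m crank '[[[0,0,0.02],[0,0,0]],[[0,0,0.06],[0,0,0]],[[0,0,0.11],[0,0,0]],[[0,0,0.16],[0,0,0]],[[0,0,0.2],[0,0,0]]]'; python3 -c "
from h import *;s=get_state();print(s['qpos'].round(3),s['position'],s['finger_force'])"
```

```text
time: 4.62
position: [529.2, -201.9, 135.9]
orientation: [2.196, 2.246, 0.001]
ft_force: [-1.8, -0.3, 4.8]
grip_width: 0.076
finger_force: 61.7
time: 5.25
position: [528.1, -201.7, 336.0]
orientation: [-2.196, -2.245, 0.001]
ft_force: [0.2, 0.6, -6.8]
grip_width: 0.071
finger_force: 62.2
[-0.391  0.262  0.843  1.632 -0.2    1.338  0.503] [ 528.07267474 -201.71230146  335.98227428] 62.19571352005005
```

```bash
python3 -m crank '[[[0,0,0.0],[0.004,-0.18,0]],[[0,0,0],[0.008,-0.36,0]],[[0,0,0],[0.012,-0.54,0]],[[0,0,0],[0.016,-0.72,0]],[[0,0,0],[0.02,-0.9,0]]]'; python3 -m crank '[[[0,0,0.0],[0,0,0]]]'
cat > s.py <<'E'
from h import *
from scipy.spatial.transform import Rotation as R
s=get_state();M=R.from_rotvec(s['orientation']).as_matrix();print(s['time'],s['qpos'].round(3),s['position'].round(1),'toolz',M[:,2].round(3),'tooly',M[:,1].round(3),s['ft_force'].round(1),s['finger_force'].round(1),s['grip_width'].round(3))
E
python3 s.py
```

```text
time: 5.88
position: [526.4, -201.3, 332.2]
orientation: [1.669, 1.706, 0.825]
ft_force: [1.0, -0.2, -5.2]
grip_width: 0.071
finger_force: 62.5
time: 6.0
position: [522.6, -198.6, 326.8]
orientation: [1.681, 1.717, 0.825]
ft_force: [-0.5, 1.3, -6.5]
grip_width: 0.071
finger_force: 62.2Traceback (most recent call last):
  File "s.py", line 3, in <module>
    s=get_state();M=R.from_rotvec(s['orientation']).as_matrix();print(s['time'],s['qpos'].round(3),s['position'].round(1),'toolz',M[:,2].round(3),'tooly',M[:,1].round(3),s['ft_force'].round(1),s['finger_force'].round(1),s['grip_width'].round(3))
                                                                                                                                                                                                 ^^^^^^^^^^^^^^^^^^^^^^^
AttributeError: 'float' object has no attribute 'round'
```

```bash
sed -i "s/s\['finger_force'\].round(1)/round(float(s['finger_force']),1)/;s/s\['grip_width'\].round(3)/round(float(s['grip_width']),3)/" s.py; python3 -m crank '[[[0.005,-0.003,0.008],[0,0,0]],[[0.005,-0.003,0.008],[0,0,0]]]'; python3 s.py
```

```text
time: 6.25
position: [536.9, -206.4, 347.4]
orientation: [1.663, 1.702, 0.822]
ft_force: [0.5, 0.8, -4.4]
grip_width: 0.068
finger_force: 62.2
6.25 [-0.612 -0.339  0.933  2.216 -0.232  0.291  0.632] [ 536.9 -206.4  347.4] toolz [ 0.786  0.014 -0.618] tooly [0.618 0.016 0.786] [ 0.5  0.8 -4.4] 62.2 0.068
```

The joint limits rule out a steep forward tilt here. I'll identify a small kinematic model from the states seen so far to pick a feasible laying pose.

```bash
cat > fk.py <<'E'
import numpy as np, itertools
from scipy.spatial.transform import Rotation as R
from scipy.optimize import least_squares
D=[([-1.441,.398,.045,1.537,-.019,1.207,-.051],(147.4,633.1,248.3),(-.358,-3.121,0)),
([-.924,.075,.569,1.849,-.043,1.229,-.32],(467.7,146.1,298.6),(2.197,2.246,.001)),
([-.329,.378,.782,1.813,-.302,1.071,.588],(528.4,-200.9,200.3),(2.196,2.245,.003)),
([-.391,.262,.843,1.632,-.2,1.338,.503],(528.1,-201.7,336),(2.196,2.245,0)),
([-.612,-.339,.933,2.216,-.232,.291,.632],(536.9,-206.4,347.4),(1.663,1.702,.822))]
ax={'x':np.array([1.,0,0]),'y':np.array([0,1.,0]),'z':np.array([0,0,1.])}
def fk(q,p,s):
    d1,d3,a4,d5,a6,d7,o1,o7=p
    M=np.eye(3);t=np.zeros(3)
    seq=[('r','z',s[0]*q[0]+o1),('t',(0,0,d1)),('r','y',q[1]),('t',(0,0,d3)),('r','z',s[1]*q[2]),('t',(a4,0,0)),('r','y',-q[3]),('t',(0,0,-d5)),('r','z',s[2]*q[4]),('r','y',q[5]),('t',(a6,0,-d7)),('r','z',s[3]*q[6]+o7),('r','x',np.pi)]
    # 'a4' offset also returns after the elbow, absorbed in d5/a6 where small
    for k in seq:
        if k[0]=='r': M=M@R.from_rotvec(ax[k[1]]*k[2]).as_matrix()
        else: t=t+M@np.array(k[1])
    return t,M
def res(p,s):
    r=[]
    for q,x,o in D:
        t,M=fk(q,p,s); r+=list((t-x)/5); r+=list((R.from_rotvec(o).as_matrix().T@M-np.eye(3)).ravel()*20)
    return r
if __name__=='__main__':
    best=[]
    for s in itertools.product([1,-1],repeat=4):
        for o1 in (0,np.pi):
          for o7 in (0,np.pi/2,np.pi,-np.pi/2):
            f=least_squares(res,[267,293,52,342,77,250,o1,o7],args=(s,),max_nfev=60); best.append((f.cost,s,f.x))
    best.sort(key=lambda b:b[0])
    for b in best[:3]: print(b[0],b[1],b[2].round(3).tolist())
    for q,x,o in D:
        t,M=fk(q,best[0][2],best[0][1]); print((t-x).round(1), (R.from_rotvec(o).as_matrix().T@M-np.eye(3)).round(2).tolist())
E
python3 fk.py
```

```text
921.8294223372194 (-1, -1, 1, 1) [44.083, 407.432, 844.015, -271.251, -77.302, -28.247, -0.028, 1.544]
921.8294223574187 (-1, -1, 1, 1) [44.084, 407.431, 844.015, -271.251, -77.302, -28.247, -0.028, 1.544]
921.8294223716942 (-1, -1, 1, 1) [44.083, 407.433, 844.015, -271.251, -77.302, -28.247, -0.028, 1.544]
[-29.1 -30.3  -8.6] [[-0.0, -0.06, -0.0], [0.06, -0.0, -0.07], [0.01, 0.07, -0.0]]
[23.3 32.9 23.8] [[-0.02, -0.08, 0.16], [-0.02, -0.14, 0.5], [-0.18, -0.5, -0.15]]
[ 6.  -2.8  0.2] [[-0.02, 0.11, -0.18], [-0.03, -0.09, 0.42], [0.21, -0.4, -0.11]]
[-8.1  5.6  5.6] [[-0.0, -0.03, -0.05], [0.03, -0.01, 0.11], [0.05, -0.11, -0.01]]
[ -6.6 -35.7 -21.1] [[-0.12, 0.32, -0.36], [0.23, -0.61, 0.89], [0.42, -0.86, -0.73]]
```

```bash
sed -i "s/('r','y',-q\[3\]),('t',(0,0,-d5))/('r','y',q[3]),('t',(a6,0,d5))/; s/('t',(a6,0,-d7))/('t',(0,0,d7))/; s/,('r','x',np.pi)\]/]/; s/\[267,293,52,342,77,250,o1,o7\]/[300,350,0,350,0,250,o1,o7]/" fk.py; python3 fk.py
```

```text
3.955468867435907 (-1, -1, -1, -1) [259.859, 500.067, -10.661, 491.907, -17.291, 312.802, -0.068, 1.508]
3.955468867436376 (-1, -1, -1, -1) [259.859, 500.067, -10.661, 491.907, -17.291, 312.802, -0.068, 1.508]
3.955468867436568 (-1, -1, -1, -1) [259.859, 500.067, -10.661, 491.907, -17.291, 312.802, -0.068, -4.775]
[ 1.3 -0.6  5. ] [[-0.0, -0.01, 0.0], [0.01, -0.0, 0.0], [-0.0, -0.0, -0.0]]
[-1.5  7.  -0.5] [[-0.0, -0.01, -0.0], [0.01, -0.0, 0.0], [0.0, -0.0, -0.0]]
[ 0.4 -1.8 -5.9] [[-0.0, -0.0, -0.0], [0.0, -0.0, 0.0], [0.0, -0.0, -0.0]]
[-1.2 -0.9 -1.3] [[-0.0, -0.01, 0.0], [0.01, -0.0, -0.0], [-0.0, 0.0, -0.0]]
[-1.3  0.5  2.6] [[-0.0, 0.02, -0.05], [-0.02, -0.0, -0.0], [0.05, 0.0, -0.0]]
```

```bash
cat > ik.py <<'E'
from fk import *
S=(-1,-1,-1,-1); P=[259.859,500.067,-10.661,491.907,-17.291,312.802,-0.068,1.508]
lo=np.array([-2.82,-.49,-1.37,0,-1.36,.23,-2.94])+.06; hi=np.array([2.82,2.23,1.46,2.46,4.5,2,2.94])-.06
def pose(c,h,al):  # lid centre xy, heading of tool, dip below horizontal -> tcp, M ; far plug edge on bench
    H=np.array([np.cos(h),np.sin(h),0]); up=np.array([0,0,1.])
    z=H*np.cos(al)-up*np.sin(al); x_l=up*np.cos(al)+H*np.sin(al)   # lid x (handle dir)
    # origin height with the far plug edge (44 along z, -14 along lid x) on bench
    oz=44*np.sin(al)+14*np.cos(al)
    t=np.array([c[0],c[1],oz+2])-z*63   # tcp 3 mm outside the edge
    y=x_l; x=np.cross(y,z); return t,np.c_[x,y,z]
def solve(t,M,seeds):
    b=None
    for q0 in seeds:
        f=least_squares(lambda q: np.r_[(fk(q,P,S)[0]-t)/5,(fk(q,P,S)[1]-M).ravel()*20,(q-q0)*.03],np.clip(q0,lo+.01,hi-.01),bounds=(lo,hi),max_nfev=80)
        t1,M1=fk(f.x,P,S); e=np.linalg.norm(t1-t)+200*np.linalg.norm(M1-M)
        if b is None or e<b[0]: b=(e,f.x)
    return b
if __name__=='__main__':
    rng=np.random.default_rng(0)
    for r in (400,450,500,560,620):
      for az in (1.0,):
        c=r*np.array([np.cos(az),np.sin(az)])
        for rel in np.deg2rad([180,150,120,90,-150,-120,-90]):
            t,M=pose(c,az+rel,np.deg2rad(20))
            seeds=[np.array([-az+o,.8,-o,1.6,q5,1.5,q7]) for o in (-.5,.5) for q5 in (-.8,0,1.2) for q7 in (-1.5,1.5)]
            e,q=solve(t,M,seeds); print(r,np.rad2deg(rel).round(),round(e,1),q.round(2))
E
python3 ik.py
```

```text
400 180.0 0.0 [-0.85  1.07 -0.35  1.41  0.15  1.93  2.86]
400 150.0 0.0 [-0.33  1.19 -0.8   1.49  0.12  1.81  2.38]
400 120.0 0.0 [-0.04  1.11 -0.78  1.7  -0.09  1.51  2.3 ]
400 90.0 0.0 [ 0.05  0.87 -0.48  2.   -0.54  1.26  2.57]
400 -150.0 0.0 [-1.81  1.19  0.81  1.49 -0.13  1.81 -2.5 ]
400 -120.0 0.0 [-2.1   1.11  0.79  1.7   0.09  1.51 -2.42]
400 -90.0 0.0 [-1.91  0.81  0.14  2.    0.72  1.4  -2.88]
450 180.0 26.7 [-0.89  1.08 -0.31  1.3   0.14  1.94  2.88]
450 150.0 0.0 [-0.4   1.23 -0.79  1.34  0.11  1.89  2.37]
450 120.0 0.0 [-0.24  1.05 -0.55  1.58 -0.26  1.59  2.43]
450 90.0 0.0 [-0.01  0.91 -0.49  1.9  -0.57  1.27  2.51]
450 -150.0 0.0 [-1.74  1.24  0.8   1.34 -0.12  1.89 -2.49]
450 -120.0 0.0 [-2.03  1.15  0.79  1.58  0.1   1.56 -2.39]
450 -90.0 0.0 [-2.02  0.87  0.36  1.9   0.65  1.33 -2.72]
500 180.0 55.4 [-0.9   1.1  -0.31  1.19  0.14  1.94  2.88]
500 150.0 6.9 [-0.54  1.22 -0.6   1.19 -0.    1.94  2.48]
500 120.0 0.0 [-0.18  1.19 -0.78  1.44 -0.12  1.61  2.23]
500 90.0 0.0 [-0.07  0.95 -0.5   1.8  -0.59  1.29  2.45]
500 -150.0 6.9 [-1.59  1.22  0.6   1.19  0.    1.94 -
[... 243 characters left out ...]
0 120.0 0.0 [-0.27  1.25 -0.77  1.27 -0.14  1.68  2.2 ]
560 90.0 0.0 [-0.15  1.   -0.51  1.67 -0.61  1.31  2.39]
560 -150.0 38.5 [-1.57  1.25  0.62  1.04 -0.    1.94 -2.57]
560 -120.0 0.0 [-1.69  1.14  0.42  1.27  0.39  1.74 -2.54]
560 -90.0 0.0 [-1.89  0.96  0.37  1.67  0.71  1.37 -2.59]
620 180.0 123.2 [-0.93  1.18 -0.31  0.89  0.16  1.94  2.88]
620 150.0 70.5 [-0.61  1.3  -0.64  0.89 -0.    1.94  2.42]
620 120.0 0.0 [-0.36  1.32 -0.77  1.06 -0.15  1.77  2.16]
620 90.0 0.0 [-0.22  1.06 -0.51  1.53 -0.62  1.34  2.32]
620 -150.0 70.5 [-1.53  1.3   0.64  0.89 -0.    1.94 -2.54]
620 -120.0 0.0 [-1.62  1.22  0.39  1.06  0.43  1.83 -2.48]
620 -90.0 0.0 [-1.83  1.02  0.36  1.53  0.73  1.4  -2.52]
```

```bash
cat > sim.py <<'E'
from ik import *
def step(q,t,M):
    f=least_squares(lambda x: np.r_[(fk(x,P,S)[0]-t)/5,(fk(x,P,S)[1]-M).ravel()*20,(x-q)*.1],np.clip(q,lo+.001,hi-.001),bounds=(lo,hi),max_nfev=40)
    t1,M1=fk(f.x,P,S); return f.x,np.linalg.norm(t1-t)+200*np.linalg.norm(M1-M)
def run(q,wps,n=8,v=True):
    t,M=fk(q,P,S)
    for name,t2,M2 in wps:
        dr=M2@M.T; rv=R.from_matrix(dr).as_rotvec()
        if len(name)>2 and name[2]=='+' and rv[2]<0: a=np.linalg.norm(rv); rv=rv/a*(a-2*np.pi)
        for k in range(1,n+1):
            q,e=step(q,t+(t2-t)*k/n,R.from_rotvec(rv*k/n).as_matrix()@M)
        t,M=np.array(t2),M2; 
        if v: print(name,round(e,1),q.round(2))
    return q
def down(h):  # tool down, lid handle towards heading h
    z=np.array([0,0,-1.]);y=np.array([np.cos(h),np.sin(h),0]);return np.c_[np.cross(y,z),y,z]
if __name__=='__main__':
    q=np.array([-.612,-.339,.933,2.216,-.232,.291,.632])
    for c,h,al in (((280,420),197,25),((280,420),197,20),((280,400),190,20),((270,390),195,20)):
        h=np.deg2rad(h); al=np.deg2rad(al); t,M=pose(c,h,al)
        print(c,t.round(),M[:,2].round(2))
        up=t+[0,0,150]
        run(q,[('up',np.array([528,-202,336]),down(.022)),('tr+',np.array([440,200,340]),down(1.6)),('tr+',up+[60,20,100],down(h)),('ti',up,M),('lo',t,M)])
E
python3 sim.py
```

```text
(280, 420) [335. 437.  60.] [-0.87 -0.26 -0.42]
up 0.0 [-0.42  0.27  0.88  1.63 -0.21  1.34  0.52]
tr+ 0.0 [-0.91  0.03  0.43  1.8  -0.01  1.32  1.12]
tr+ 0.0 [-1.02  0.28  0.11  1.58 -0.03  1.29  2.55]
ti 4.5 [-0.28  1.08 -0.97  1.28 -0.    1.94  2.14]
lo 0.0 [-0.32  1.26 -0.89  1.28  0.13  1.82  2.24]
(280, 420) [337. 437.  52.] [-0.9  -0.27 -0.34]
up 0.0 [-0.42  0.27  0.88  1.63 -0.21  1.34  0.52]
tr+ 0.0 [-0.91  0.03  0.43  1.8  -0.01  1.32  1.12]
tr+ 0.0 [-1.01  0.29  0.11  1.59 -0.03  1.27  2.55]
ti 18.1 [-0.24  1.15 -1.04  1.28 -0.    1.94  2.09]
lo 0.0 [-0.34  1.3  -0.86  1.23  0.08  1.88  2.25]
(280, 400) [338. 410.  52.] [-0.93 -0.16 -0.34]
up 0.0 [-0.42  0.27  0.88  1.63 -0.21  1.34  0.52]
tr+ 0.0 [-0.91  0.03  0.43  1.8  -0.01  1.32  1.12]
tr+ 0.0 [-1.01  0.25  0.14  1.63 -0.04  1.26  2.46]
ti 0.0 [-0.35  0.96 -0.63  1.35 -0.25  1.94  2.33]
lo 0.0 [-0.38  1.16 -0.57  1.33 -0.14  1.8   2.43]
(270, 390) [327. 405.  52.] [-0.91 -0.24 -0.34]
up 0.0 [-0.42  0.27  0.88  1.63 -0.21  1.34  0.52]
tr+ 0.0 [-0.91  0.03  0.43  1.8  -0.01  1.32  1.12]
tr+ 0.0 [-1.02  0.23  0.14  1.66 -0.03  1.26  2.54]
ti 1.6 [-0.19  1.14 -1.04  1.35 -0.01  1.94  2.09]
lo 0.0 [-0.23  1.32 -0.95  1.33  0.14  1.83  2.19]
```

```bash
python3 -m crank '[[[0,0.0,0.0],[-0.004,0.18,0]],[[0,0.01,0],[-0.008,0.36,0]],[[0,0.02,0],[-0.012,0.54,0]],[[0,0.03,0],[-0.016,0.72,0]],[[0,0.04,0],[-0.02,0.9,0]]]'
python3 -m crank '[[[-0.01,0.03,0],[0,0,0.17]],[[-0.02,0.07,0],[0,0,0.34]],[[-0.03,0.11,0],[0,0,0.51]],[[-0.04,0.15,0],[0,0,0.68]],[[-0.05,0.19,0],[0,0,0.85]]]'
python3 -m crank '[[[-0.01,0.045,0],[0,0,0.17]],[[-0.02,0.09,0],[0,0,0.34]],[[-0.03,0.13,0],[0,0,0.51]],[[-0.04,0.17,0],[0,0,0.68]],[[-0.05,0.2,0],[0,0,0.85]]]'; python3 s.py
```

```text
time: 6.88
position: [537.7, -164.1, 344.7]
orientation: [2.193, 2.247, -0.006]
ft_force: [0.5, -0.5, -5.9]
grip_width: 0.072
finger_force: 61.9
time: 7.5
position: [486.7, 28.0, 344.3]
orientation: [1.064, 2.951, 0.001]
ft_force: [-0.1, 0.9, -5.9]
grip_width: 0.069
finger_force: 61.9
time: 8.12
position: [435.5, 230.0, 344.0]
orientation: [-0.251, 3.128, 0.002]
ft_force: [0.4, -0.7, -5.5]
grip_width: 0.066
finger_force: 61.9
8.125 [-0.855  0.047  0.295  1.768 -0.014  1.325  1.173] [435.5 230.  344. ] toolz [ 0.003  0.002 -1.   ] tooly [-0.159  0.987  0.001] [ 0.4 -0.7 -5.5] 61.9 0.066
```

```bash
python3 -m crank '[[[-0.004,0.03,0],[0,0,0.164]],[[-0.008,0.06,0],[0,0,0.328]],[[-0.012,0.09,0],[0,0,0.492]],[[-0.016,0.12,0],[0,0,0.656]],[[-0.02,0.15,0],[0,0,0.82]]]'
python3 -m crank '[[[-0.004,0.03,0],[0,0,0.164]],[[-0.008,0.05,-0.01],[0,0,0.328]],[[-0.012,0.06,-0.02],[0,0,0.492]],[[-0.016,0.07,-0.03],[0,0,0.656]],[[-0.02,0.07,-0.04],[0,0,0.817]]]'; python3 s.py
python3 - <<'E'
from sim import *
from plant import get_state
s=get_state(); h=np.deg2rad(193)
for al in (20,22,25):
    t,M=pose((270,400),h,np.deg2rad(al)); print(al,t.round(1))
t,M=pose((270,400),h,np.deg2rad(22))
run(np.array(s['qpos']),[('ti',t+[0,0,100],M),('lo',t,M)],10)
E
```

```text
time: 8.75
position: [415.3, 379.3, 343.3]
orientation: [-1.474, 2.771, 0.002]
ft_force: [-0.1, -0.5, -5.8]
grip_width: 0.072
finger_force: 61.9
time: 9.38
position: [394.5, 449.6, 302.5]
orientation: [-2.455, 1.956, 0.003]
ft_force: [-0.8, -0.8, -5.5]
grip_width: 0.073
finger_force: 61.9
9.375 [-0.936  0.269  0.018  1.594 -0.007  1.276  2.451] [394.5 449.6 302.5] toolz [ 0.     0.003 -1.   ] tooly [-0.975 -0.223 -0.001] [-0.8 -0.8 -5.5] 61.9 0.073
20 [327.7 413.3  51.8]
22 [326.9 413.1  55.1]
25 [325.6 412.8  59.9]
ti 0.0 [-0.61  0.92 -0.21  1.36 -0.36  1.94  2.61]
lo 0.0 [-0.62  1.05 -0.2   1.35 -0.33  1.83  2.66]
```

```bash
python3 -m crank '[[[-0.009,-0.005,-0.018],[-0.038,0.166,0]],[[-0.018,-0.010,-0.036],[-0.076,0.332,0]],[[-0.027,-0.015,-0.054],[-0.114,0.498,0]],[[-0.036,-0.02,-0.072],[-0.152,0.664,0]],[[-0.045,-0.025,-0.09],[-0.191,0.828,0]]]'
python3 -m crank '[[[-0.009,-0.005,-0.02],[-0.038,0.166,0]],[[-0.02,-0.011,-0.05],[-0.076,0.328,0]],[[-0.02,-0.011,-0.05],[-0.076,0.328,0]]]'; python3 s.py
```

```text
time: 10.0
position: [352.3, 423.1, 210.8]
orientation: [1.867, -1.5, -0.672]
ft_force: [-1.0, 0.3, -6.6]
grip_width: 0.075
finger_force: 62.1
time: 10.38
position: [329.9, 408.5, 153.5]
orientation: [1.598, -1.293, -0.857]
ft_force: [-1.3, -0.8, -4.7]
grip_width: 0.07
finger_force: 62.4
10.375 [-0.666  0.91  -0.072  1.351 -0.46   1.964  2.688] [329.9 408.5 153.5] toolz [-0.905 -0.209 -0.371] tooly [-0.366 -0.067  0.928] [-1.3 -0.8 -4.7] 62.4 0.07
```

```bash
python3 -m crank '[[[0,0,-0.03],[0,0,0]],[[0,0,-0.06],[0,0,0]],[[0,0,-0.08],[0,0,0]],[[0,0,-0.085],[0,0,0]],[[0,0,-0.085],[0,0,0]]]';  python3 s.py
python3 - <<'E'
from h import *
im,d,I=shot('side'); cv2.imwrite('pics/s2.png',cv2.resize(im[0:220,40:420,::-1],None,fx=2,fy=2))
E
```

```text
time: 11.0
position: [329.6, 409.9, 79.4]
orientation: [1.609, -1.291, -0.86]
ft_force: [-0.1, -0.7, -5.6]
grip_width: 0.071
finger_force: 62.4
11.0 [-0.669  1.004 -0.07   1.346 -0.439  1.878  2.74 ] [329.6 409.9  79.4] toolz [-0.902 -0.208 -0.377] tooly [-0.369 -0.077  0.926] [-0.1 -0.7 -5.6] 62.4 0.071
```

View pics/s2.png

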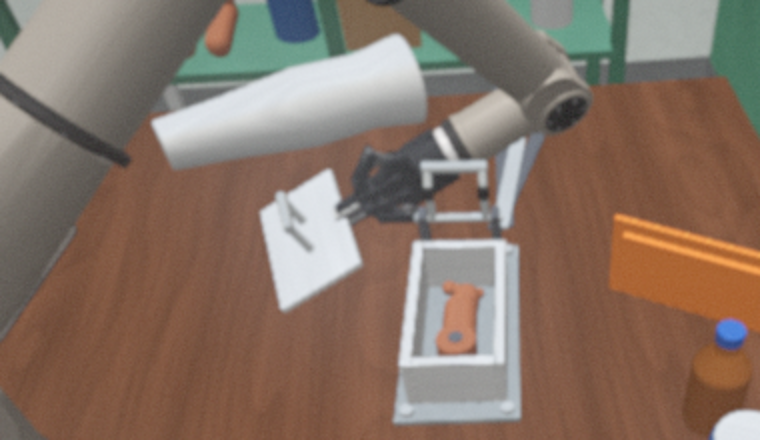

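The side view shows the lid held with its handle up, just left of the mould, and the gripper clear of the clamp. I'll lower it until it touches.

```bash
python3 -m crank '[[[0,0,-0.004],[0,0,0]],[[0,0,-0.008],[0,0,0]],[[0,0,-0.012],[0,0,0]]]'
python3 -m crank '[[[0,0,-0.003],[0,0,0]],[[0,0,-0.006],[0,0,0]]]'; python3 -m crank '[[[0,0,-0.003],[0,0,0]],[[0,0,-0.003],[0,0,0]]]'
```

```text
time: 11.42
position: [328.9, 409.1, 66.2]
orientation: [1.606, -1.29, -0.86]
ft_force: [0.2, 0.0, -5.8]
grip_width: 0.072
finger_force: 62.4
time: 11.68
position: [328.9, 409.1, 60.1]
orientation: [1.606, -1.29, -0.86]
ft_force: [0.6, 0.1, -6.0]
grip_width: 0.073
finger_force: 62.4
time: 11.92
position: [328.8, 409.0, 57.1]
orientation: [1.605, -1.29, -0.859]
ft_force: [0.3, -0.3, -6.0]
grip_width: 0.071
finger_force: 62.4
```

```bash
python3 -m crank '[[[0,0,-0.002],[0,0,0]],[[0,0,-0.004],[0,0,0]],[[0,0,-0.004],[0,0,0]]]'; python3 -m crank '[[[0,0,-0.002],[0,0,0]],[[0,0,-0.002],[0,0,0]]]'
```

```text
time: 12.3
position: [329.0, 409.1, 53.8]
orientation: [1.606, -1.29, -0.861]
ft_force: [1.0, -0.2, -4.2]
grip_width: 0.069
finger_force: 62.7
time: 12.55
position: [329.3, 409.3, 52.4]
orientation: [1.606, -1.289, -0.861]
ft_force: [4.8, 0.0, 1.0]
grip_width: 0.072
finger_force: 63.3
```

Contact at z≈53, as predicted. I'll open slightly, lower with the lid resting on the lower finger, then withdraw.

```bash
python3 -m crank '[[[0,0,0],[0,0,0]],[[0,0,-0.004],[0,0,0]],[[0,0,-0.008],[0,0,0]],[[0,0,-0.012],[0,0,0]],[[0,0,-0.016],[0,0,0]]]' 0.022; python3 -m crank '[[[0.005,0.001,0],[0,0,0]],[[0.012,0.003,0],[0,0,0]],[[0.022,0.005,0],[0,0,0]],[[0.05,0.011,0.012],[0,0,0]],[[0.08,0.018,0.03],[0,0,0]]]'; python3 s.py
```

```text
time: 13.18
position: [328.9, 409.0, 34.8]
orientation: [1.606, -1.29, -0.859]
ft_force: [2.6, 0.4, -1.0]
grip_width: 0.258
finger_force: 1.3
time: 13.8
position: [409.1, 427.8, 65.1]
orientation: [1.605, -1.291, -0.856]
ft_force: [-3.0, 0.4, -2.6]
grip_width: 0.256
finger_force: 0.0
13.8 [-0.56   1.146 -0.217  1.075 -0.334  1.996  2.631] [409.1 427.8  65.1] toolz [-0.903 -0.21  -0.376] tooly [-0.369 -0.073  0.927] [-3.   0.4 -2.6] 0.0 0.256
```

```bash
python3 -m crank '[[[0.0,0.0,0.04],[0.038,-0.166,0]],[[0,0,0.09],[0.076,-0.332,0]],[[0,0,0.14],[0.114,-0.498,0]],[[0,0,0.18],[0.152,-0.664,0]],[[-0.01,0,0.2],[0.191,-0.828,0]]]' 0.0854
python3 -m crank '[[[-0.02,0.0,0.02],[0.038,-0.166,0]],[[-0.05,0,0.03],[0.076,-0.328,0]],[[-0.09,0,0.03],[0.076,-0.328,0]],[[-0.09,0,0.03],[0.076,-0.328,0]]]'
cat > l.py <<'E'
from h import *
import sys
def look(n,c,tag):
    im,d,I=shot(n); cv2.imwrite(f'pics/{tag}.png',im[:,:,::-1])
    v,u=np.nonzero(d>0); P=pts(I,d,np.c_[u,v])
    Q=P[(np.hypot(*(P[:,:2]-c).T)<150)]
    a=Q[(Q[:,2]>12)&(Q[:,2]<26)]; R=cv2.minAreaRect(a[:,:2].astype(np.float32)); 
    b=Q[(Q[:,2]>57)&(Q[:,2]<80)]; b=b[np.hypot(*(b[:,:2]-R[0]).T)<70]
    print(n,'plate',len(a),np.median(a[:,2]).round(1),R)
    if len(b)>20:
        B=cv2.minAreaRect(b[:,:2].astype(np.float32)); print(' bar',len(b),b.mean(0).round(1),np.percentile(b[:,2],[50,98]).round(1),B)
look('wrist',[270,400],'w5'); look('top',[270,400],'t5')
E
python3 s.py; python3 l.py
```

```text
time: 14.42
position: [400.5, 427.9, 269.9]
orientation: [2.238, -1.8, -0.297]
ft_force: [-0.3, 1.4, 0.1]
grip_width: 0.996
finger_force: 0.0
time: 14.92
position: [305.0, 427.8, 297.2]
orientation: [-2.454, 1.96, 0.002]
ft_force: [1.2, -0.0, 0.6]
grip_width: 1.001
finger_force: 0.0
14.925 [-0.848  0.145 -0.206  1.76   0.03   1.239  2.303] [305.  427.8 297.2] toolz [-0.001  0.001 -1.   ] tooly [-0.975 -0.221  0.001] [ 1.2 -0.   0.6] 0.0 1.001
wrist plate 18195 17.7 ((317.8704833984375, 402.3082275390625), (198.0011444091797, 220.20668029785156), 12.212392807006836)
 bar 999 [279.8 393.1  67.9] [68.3 70.6] ((278.93695068359375, 394.4716796875), (14.121869087219238, 76.80695343017578), 12.221707344055176)
top plate 4859 18.3 ((316.1322326660156, 406.04193115234375), (202.0713653564453, 222.7651824951172), 12.63178825378418)
 bar 238 [277.3 395.8  68.7] [69.  73.1] ((277.0396728515625, 396.5905456542969), (13.919805526733398, 77.68499755859375), 13.571062088012695)
```

View pics/w5.png

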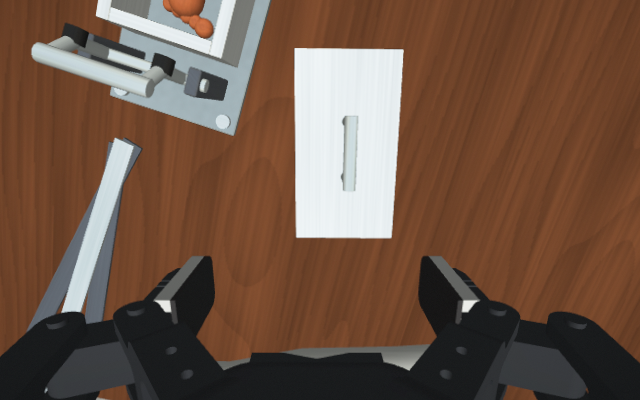

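The lid lies flat with its handle up, the bar at about (342,155) px, or (278,395) mm, and is aligned with the fingers. I'll grasp it.

```bash
python3 -m crank '[[[-0.014,-0.017,-0.04],[0,0,0]],[[-0.027,-0.033,-0.09],[0,0,0]],[[-0.027,-0.033,-0.14],[0,0,0]],[[-0.027,-0.033,-0.18],[0,0,0]],[[-0.027,-0.033,-0.18],[0,0,0]]]'; python3 s.py; sed -i "s/^look.*//" l.py; echo "look('wrist',[270,400],'w6')">>l.py; python3 l.py
```

```text
time: 15.65
position: [282.0, 391.5, 112.6]
orientation: [2.44, -1.966, 0.001]
ft_force: [-0.7, -0.8, 0.9]
grip_width: 1.001
finger_force: 0.0
15.65 [-0.858  0.269 -0.204  2.059  0.072  0.828  2.253] [282.  391.5 112.6] toolz [-0.004 -0.007 -1.   ] tooly [-0.977 -0.213  0.006] [-0.7 -0.8  0.9] 0.0 1.001
wrist plate 52579 20.2 ((317.0643310546875, 406.110107421875), (201.23716735839844, 220.67816162109375), 12.298226356506348)
 bar 3573 [278.1 393.8  70.4] [71.  72.9] ((277.18133544921875, 396.8491516113281), (13.992305755615234, 78.49710845947266), 12.135990142822266)
```

```bash
python3 -m crank '[[[0,0.001,-0.03],[0,0,0]],[[0,0.001,-0.056],[0,0,0]],[[0,0.001,-0.056],[0,0,0]]]'; python3 s.py;python3 -m crank '[[[0,0,0],[0,0,0]],[[0,0,0],[0,0,0]],[[0,0,0],[0,0,0]],[[0,0,0],[0,0,0]],[[0,0,0],[0,0,0]]]' 0; python3 s.py
```

```text
time: 16.08
position: [282.7, 395.2, 59.8]
orientation: [2.448, -1.968, 0.0]
ft_force: [0.2, -0.5, -0.3]
grip_width: 1.0
finger_force: 0.0
16.075 [-0.872  0.355 -0.195  2.094  0.104  0.703  2.223] [282.7 395.2  59.8] toolz [-0. -0. -1.] tooly [-0.977 -0.215  0.   ] [ 0.2 -0.5 -0.3] 0.0 1.0
time: 16.7
position: [279.8, 394.7, 59.8]
orientation: [2.447, -1.965, -0.002]
ft_force: [-5.5, -2.3, 7.5]
grip_width: 0.143
finger_force: 58.4
16.7 [-0.873  0.353 -0.197  2.096  0.102  0.704  2.223] [279.8 394.7  59.8] toolz [-0.003 -0.002 -1.   ] tooly [-0.976 -0.216  0.003] [-5.5 -2.3  7.5] 58.4 0.143
```

```bash
python3 -m crank '[[[0,0,0.02],[0,0,0]],[[0,0,0.06],[0,0,0]],[[0,0,0.11],[0,0,0]],[[0,0,0.16],[0,0,0]],[[0,0,0.2],[0,0,0]]]'; python3 -m crank '[[[0,0,0],[0,0,0]]]';python3 s.py
cat > m.py <<'E'
from h import *
from scipy.optimize import minimize
def rim(P,tag):
    r=P[((P>[380,90,74])&(P<[560,370,87])).all(1)][:,:2]
    # ring model: count of rim points inside the ring band minus those outside (soft)
    def cost(p):
        c,s=np.cos(p[2]),np.sin(p[2]); q=(r-p[:2])@np.array([[c,-s],[s,c]])
        q=q[q[:,1]<112]; a=np.abs(q)
        o=np.maximum(a[:,0]-60,a[:,1]-110); i=np.maximum(a[:,0]-48,a[:,1]-98)
        e=np.maximum(np.maximum(o,0),np.maximum(-i,0)); return np.minimum(e,6).mean()+np.abs(np.minimum(o.max(),0))*0
    b=min((minimize(cost,[469+dx,235+dy,-.095],method='Nelder-Mead',options=dict(xatol=.01,fatol=1e-5,initial_simplex=[[469+dx,235+dy,-.095],[473+dx,235+dy,-.095],[469+dx,240+dy,-.095],[469+dx,235+dy,-.08]])) for dx in(-4,0,4) for dy in (-15,-8,0)),key=lambda f:f.fun)
    p=b.x; c,s=np.cos(p[2]),np.sin(p[2]); q=(r-p[:2])@np.array([[c,-s],[s,c]])
    m=np.abs(q[:,1])<90; f=lambda a,k:np.percentile(a,k).round(1)
    L=q[m&(q[:,0]<0),0];Rr=q[m&(q[:,0]>0),0]; B=q[(np.abs(q[:,0])<45)&(q[:,1]<0),1];T=q[(np.abs(q[:,0])<45)&(q[:,1]>60)&(q[:,1]<115),1]
    print(tag,p.round(3),round(b.fun,2),'x edges',[f(L,k) for k in(3,97)],[f(Rr,k) for k in (3,97)],'y',[f(B,k) for k in(3,97)],[f(T,k) for k in(3,97)] if len(T)>5 else '')
    return p
if __name__=='__main__':
    for n in('top','side'):
        z=np.load(n+'0.npz'); I=cams.camera_info(n); v,u=np.nonzero(z['d']>0); rim(pts(I,z['d'],np.c_[u,v]),n)
E
python3 m.py
```

```text
time: 17.32
position: [281.5, 394.3, 260.3]
orientation: [2.449, -1.967, 0.0]
ft_force: [0.8, -0.1, -6.7]
grip_width: 0.143
finger_force: 59.3
time: 17.45
position: [282.6, 396.4, 261.5]
orientation: [-2.445, 1.964, 0.001]
ft_force: [-0.0, 0.7, -5.9]
grip_width: 0.141
finger_force: 59.2
17.45 [-0.84   0.096 -0.214  1.895  0.023  1.146  2.297] [282.6 396.4 261.5] toolz [ 0.003  0.005 -1.   ] tooly [-0.976 -0.215 -0.004] [-0.   0.7 -5.9] 59.2 0.141
top [ 4.67274e+02  2.20329e+02 -9.60000e-02] 0.01 x edges [np.float64(-59.8), np.float64(-48.4)] [np.float64(48.2), np.float64(59.7)] y [np.float64(-110.1), np.float64(-98.5)] [np.float64(98.4), np.float64(110.3)]
side [ 4.66654e+02  2.18548e+02 -1.00000e-01] 0.05 x edges [np.float64(-59.7), np.float64(-48.0)] [np.float64(48.0), np.float64(59.7)] y [np.float64(-110.0), np.float64(-97.2)] [np.float64(96.6), np.float64(109.7)]
```

```bash
python3 -m crank '[[[0.037,-0.035,0],[0,0,-0.063]],[[0.074,-0.07,0],[0,0,-0.126]],[[0.112,-0.106,0],[0,0,-0.189]],[[0.149,-0.141,0],[0,0,-0.252]],[[0.186,-0.176,0],[0,0,-0.314]]]'; python3 -m crank '[[[0,0,-0.03],[0,0,0]],[[0,0,-0.06],[0,0,0]],[[0,0,-0.06],[0,0,0]],[[0,0,-0.06],[0,0,0]]]';python3 s.py
cat > n.py <<'E'
from h import *
import sys
zt=float(sys.argv[1])
for n in ('top','side'):
    im,d,I=shot(n); cv2.imwrite(f'pics/{n}_{sys.argv[2]}.png',im[:,:,::-1])
    v,u=np.nonzero(d>0); P=pts(I,d,np.c_[u,v])
    a=P[((P>[360,80,zt-9])&(P<[570,345,zt+9])).all(1)]
    R=cv2.minAreaRect(a[:,:2].astype(np.float32)); print(n,len(a),np.percentile(a[:,2],[5,50,95]).round(1),R)
    # plane tilt
    A=np.c_[a[:,:2]-R[0],np.ones(len(a))]; k=np.linalg.lstsq(A,a[:,2],rcond=None)[0]; print(' slope',k.round(3))
E
python3 n.py 158 h1
```

```text
time: 18.08
position: [467.1, 216.9, 255.9]
orientation: [2.105, -2.324, -0.002]
ft_force: [0.4, 1.5, -5.1]
grip_width: 0.141
finger_force: 59.2
time: 18.58
position: [467.7, 219.1, 198.9]
orientation: [2.111, -2.325, -0.0]
ft_force: [0.2, -0.1, -5.6]
grip_width: 0.142
finger_force: 59.3
18.575 [-0.546  0.207  0.029  1.912 -0.007  1.024  2.531] [467.7 219.1 198.9] toolz [-0.001 -0.    -1.   ] tooly [-0.995  0.096  0.001] [ 0.2 -0.1 -5.6] 59.3 0.142
top 2374 [154.6 157.7 160.5] ((464.3181457519531, 165.85972595214844), (108.0116958618164, 120.77767944335938), 84.56570434570312)
 slope [ 4.00000e-03 -1.00000e-03  1.57583e+02]
side 2754 [155.6 157.8 159.5] ((468.5316467285156, 219.84173583984375), (220.4078826904297, 118.79412078857422), 84.58841705322266)
 slope [8.00000e-03 1.00000e-03 1.57718e+02]
```

Both cameras show the lid level and 2 mm off in x and 1.3 mm off in y. I'll correct that and lower.

```bash
python3 -m crank '[[[-0.001,-0.001,-0.02],[0,0,-0.003]],[[-0.002,-0.0013,-0.04],[0,0,-0.003]],[[-0.002,-0.0013,-0.055],[0,0,-0.003]],[[-0.002,-0.0013,-0.06],[0,0,-0.003]],[[-0.002,-0.0013,-0.064],[0,0,-0.003]]]'; python3 -m crank '[[[0,0,-0.003],[0,0,0]],[[0,0,-0.005],[0,0,0]]]';python3 s.py
```

```text
time: 19.3
position: [466.5, 218.2, 135.8]
orientation: [-2.107, 2.328, -0.0]
ft_force: [0.2, -0.2, -6.1]
grip_width: 0.143
finger_force: 59.2
time: 19.55
position: [466.2, 217.9, 130.6]
orientation: [-2.107, 2.329, 0.0]
ft_force: [0.3, 0.2, -6.1]
grip_width: 0.138
finger_force: 59.2
19.55 [-0.543  0.286  0.026  1.984 -0.01   0.871  2.531] [466.2 217.9 130.6] toolz [ 0.001  0.001 -1.   ] tooly [-0.995  0.1   -0.   ] [ 0.3  0.2 -6.1] 59.2 0.138
```

```bash
python3 -m crank '[[[0,0,-0.001],[0,0,0]],[[0,0,-0.002],[0,0,0]],[[0,0,-0.002],[0,0,0]]]'; python3 n.py 88 h2
```

```text
time: 19.92
position: [466.5, 217.9, 129.9]
orientation: [-2.107, 2.329, -0.0]
ft_force: [-2.4, -1.8, 5.5]
grip_width: 0.141
finger_force: 60.5
top 2078 [85.4 88.5 91.7] ((468.0133056640625, 219.5594482421875), (219.17864990234375, 121.02011108398438), 84.21517181396484)
 slope [3.0000e-03 4.0000e-03 8.8762e+01]
side 2559 [85.3 88.  90. ] ((467.550048828125, 226.70144653320312), (237.8785400390625, 119.76504516601562), 84.52027130126953)
 slope [0.0000e+00 5.0000e-03 8.8025e+01]
```

The lid is home: top surface at 88 mm, level, contact felt. I'll release it and move over the clamp bar.

```bash
python3 -m crank '[[[0,0,0.001],[0,0,0]],[[0,0,0.001],[0,0,0]],[[0,0,0.001],[0,0,0]],[[0,0,0.001],[0,0,0]]]' 0.0854; python3 -m crank '[[[0,0,0.03],[0,0,0]],[[0,0,0.07],[0,0,0]],[[0,0,0.12],[0,0,0]],[[0,0.02,0.15],[0,0,-0.15]],[[0,0.05,0.16],[0,0,-0.32]]]'; python3 -m crank '[[[0.002,0.02,0],[0,0,-0.18]],[[0.004,0.04,0],[0,0,-0.36]],[[0.006,0.06,0],[0,0,-0.54]],[[0.008,0.08,0],[0,0,-0.72]],[[0.012,0.085,0],[0,0,-0.9]]]';  python3 -m crank '[[[0.003,0,0],[0,0,-0.18]],[[0.003,0,0],[0,0,-0.351]],[[0.003,0,0],[0,0,-0.351]],[[0.003,0,0],[0,0,-0.351]]]'; python3 s.py
cat > k.py <<'E'
from h import *
import sys
C=np.array([467.,219.5]); y=-.097; X=np.array([np.cos(y),np.sin(y)]); Y=np.array([-np.sin(y),np.cos(y)])
for n in sys.argv[2:]:
    im,d,I=shot(n); cv2.imwrite(f'pics/{n}_{sys.argv[1]}.png',im[:,:,::-1])
    r=nets.regions_of('clamp_bar',n)
    v,u=np.nonzero(d>0); P=pts(I,d,np.c_[u,v]); Q=np.c_[(P[:,:2]-C)@X,(P[:,:2]-C)@Y,P[:,2]]
    b=Q[(np.abs(Q[:,0])<28)&(Q[:,1]>40)&(Q[:,1]<200)&(Q[:,2]>100)&(Q[:,2]<185)]
    print(n,[round(a['p'],2) for a in r[:2]],len(b),np.percentile(b,[5,50,95],axis=0).round(1).tolist() if len(b) else '')
    a=Q[(np.abs(Q[:,0])<50)&(np.abs(Q[:,1])<100)&(Q[:,2]<100)&(Q[:,2]>60)]; print(' lid z',len(a),np.median(a[:,2]).round(1) if len(a) else '')
E
python3 k.py k1 wrist side
```

```text
time: 20.52
position: [466.0, 217.9, 129.3]
orientation: [-2.108, 2.329, 0.0]
ft_force: [0.1, 1.2, -0.0]
grip_width: 0.974
finger_force: 0.0
time: 21.15
position: [467.3, 267.9, 292.1]
orientation: [-1.697, 2.638, -0.0]
ft_force: [0.4, 1.2, -0.4]
grip_width: 0.999
finger_force: 0.0
time: 21.78
position: [477.2, 354.7, 288.9]
orientation: [0.388, -3.117, -0.001]
ft_force: [-0.0, -0.3, -0.4]
grip_width: 1.004
finger_force: 0.0
time: 22.28
position: [480.8, 352.8, 289.2]
orientation: [-0.153, -3.138, 0.0]
ft_force: [-0.4, 0.0, 0.3]
grip_width: 1.0
finger_force: 0.0
22.275 [-0.822  0.277  0.147  1.618 -0.042  1.25   0.806] [480.8 352.8 289.2] toolz [-0. -0. -1.] tooly [ 0.097  0.995 -0.   ] [-0.4  0.   0.3] 0.0 1.0
wrist [0.74] 1766 [[-24.6, 134.3, 100.6], [0.6, 146.9, 169.9], [26.4, 155.1, 172.2]]
 lid z 18845 88.5
side [0.65] 187 [[-26.8, 134.7, 100.5], [-1.6, 144.6, 167.2], [25.3, 153.7, 172.9]]
 lid z 2107 88.1
```

View pics/wrist_k1.png

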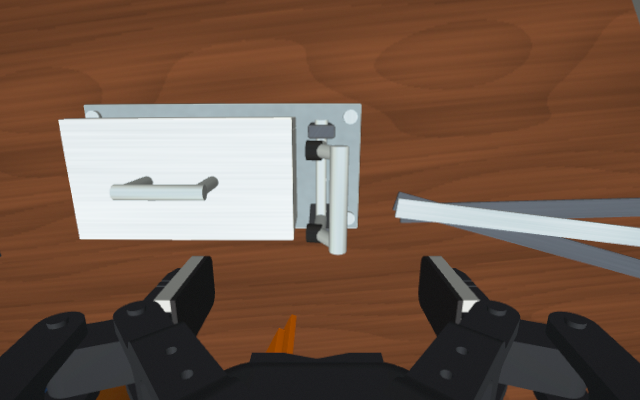

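```bash
python3 -m crank '[[[0.001,0.0134,-0.03],[0,0,0]],[[0.001,0.0134,-0.08],[0,0,0]],[[0.001,0.0134,-0.115],[0,0,0]],[[0.001,0.0134,-0.126],[0,0,0]],[[0.001,0.0134,-0.126],[0,0,0]]]'; python3 -m crank '[[[0,0,0],[0,0,0]],[[0,0,0],[0,0,0]],[[0,0,0],[0,0,0]],[[0,0,0],[0,0,0]],[[0,0,0],[0,0,0]]]' 0; python3 s.py
python3 - <<'E'
import numpy as np
Y=np.array([.0968,.9953]);p=lambda t:(138-69.6*np.cos(t+.3217),96+69.6*np.sin(t+.3217))
y0,z0=p(1.386)
for t in np.arange(1.386,-.05,-.1386): y,z=p(t); print(round(t,2),(Y*(y-y0)).round(1),round(z-z0,1))
E
```

```text
time: 23.1
position: [482.1, 366.3, 163.5]
orientation: [0.157, 3.138, 0.0]
ft_force: [0.7, 0.3, 0.4]
grip_width: 0.998
finger_force: 0.0
time: 23.72
position: [482.2, 367.1, 164.2]
orientation: [0.156, 3.136, 0.003]
ft_force: [-0.4, 2.3, 3.7]
grip_width: 0.141
finger_force: 58.5
23.725 [-0.823  0.396  0.131  1.743 -0.061  1.004  0.802] [482.2 367.1 164.2] toolz [ 0.001  0.002 -1.   ] tooly [0.099 0.995 0.002] [-0.4  2.3  3.7] 58.5 0.141
1.39 [0. 0.] 0.0
1.25 [-0.9 -9.6] 0.7
1.11 [ -1.9 -19.1] -0.0
0.97 [ -2.8 -28.5] -2.0
0.83 [ -3.7 -37.5] -5.3
0.69 [ -4.5 -46. ] -9.8
0.55 [ -5.2 -53.8] -15.5
0.42 [ -5.9 -60.7] -22.1
0.28 [ -6.5 -66.7] -29.7
0.14 [ -7.  -71.5] -38.0
-0.0 [ -7.3 -75.2] -46.9
```

```bash
python3 -m crank '[[[-0.0009,-0.0096,0.0007],[0,0,0]],[[-0.0019,-0.0191,0],[0,0,0]],[[-0.0028,-0.0285,-0.002],[0,0,0]],[[-0.0037,-0.0375,-0.0053],[0,0,0]],[[-0.0045,-0.046,-0.0098],[0,0,0]]]'; python3 s.py
```

```text
time: 24.35
position: [478.2, 325.0, 156.5]
orientation: [0.154, 3.134, 0.016]
ft_force: [0.7, 9.3, -3.9]
grip_width: 0.138
finger_force: 61.4
24.35 [-0.78   0.355  0.139  1.823 -0.065  0.958  0.86 ] [478.2 325.  156.5] toolz [ 0.005  0.01  -1.   ] tooly [0.098 0.995 0.01 ] [ 0.7  9.3 -3.9] 61.4 0.138
```

```bash
python3 -m crank '[[[-0.0007,-0.0078,-0.0057],[0,0,0]],[[-0.0014,-0.0147,-0.0123],[0,0,0]],[[-0.002,-0.0207,-0.0199],[0,0,0]],[[-0.0025,-0.0255,-0.0282],[0,0,0]],[[-0.0028,-0.0285,-0.035],[0,0,0]]]'; python3 s.py
```

```text
time: 24.98
position: [475.2, 294.5, 119.9]
orientation: [0.156, 3.135, 0.009]
ft_force: [-1.2, 4.1, 8.1]
grip_width: 0.139
finger_force: 69.9
24.975 [-0.746  0.371  0.143  1.897 -0.071  0.873  0.905] [475.2 294.5 119.9] toolz [ 0.003  0.005 -1.   ] tooly [0.099 0.995 0.006] [-1.2  4.1  8.1] 69.9 0.139
```

```bash
python3 -m crank '[[[0,-0.001,-0.002],[0,0,0]],[[0,-0.002,-0.004],[0,0,0]],[[0,-0.002,-0.004],[0,0,0]]]'; python3 -m crank '[[[0,-0.0005,-0.002],[0,0,0]],[[0,-0.0005,-0.002],[0,0,0]]]'; python3 s.py; python3 k.py k2 side
```

```text
time: 25.35
position: [475.0, 292.7, 115.3]
orientation: [0.155, 3.135, 0.008]
ft_force: [1.0, 5.5, -0.7]
grip_width: 0.137
finger_force: 70.2
time: 25.6
position: [474.9, 292.0, 113.2]
orientation: [0.155, 3.136, 0.008]
ft_force: [-0.4, 5.6, 1.7]
grip_width: 0.136
finger_force: 70.5
25.6 [-0.742  0.378  0.143  1.905 -0.073  0.859  0.91 ] [474.9 292.  113.2] toolz [ 0.002  0.005 -1.   ] tooly [0.099 0.995 0.005] [-0.4  5.6  1.7] 70.5 0.136
side [0.56] 183 [[-25.0, 50.2, 103.4], [10.9, 59.7, 126.2], [23.7, 78.2, 180.9]]
 lid z 2085 88.1
```

```bash
python3 -m crank '[[[0,0,0],[0,0,0]],[[0,0,0],[0,0,0]],[[0,0,0],[0,0,0]]]' 0.026; python3 -m crank '[[[0,0,0.03],[0,0,0]],[[0,0,0.07],[0,0,0]],[[0,0.01,0.12],[0,0,0]],[[0,0.03,0.15],[0,0,0]],[[0,0.03,0.15],[0,0,0]]]' 0.026; python3 -m crank '[[[0,0,0],[0,0,0]]]' 0 ; python3 s.py; python3 k.py k3 wrist side top
```

```text
time: 26.08
position: [475.0, 291.3, 113.2]
orientation: [0.155, 3.136, 0.005]
ft_force: [0.5, 6.3, 2.8]
grip_width: 0.304
finger_force: 2.4
time: 26.7
position: [475.3, 320.6, 264.6]
orientation: [0.154, 3.135, 0.004]
ft_force: [0.9, -0.0, 0.0]
grip_width: 0.301
finger_force: 0.0
time: 26.82
position: [474.0, 317.5, 261.1]
orientation: [-0.158, -3.136, 0.005]
ft_force: [0.2, -0.2, -0.4]
grip_width: 0.104
finger_force: 0.0
26.825 [-0.791  0.251  0.151  1.715 -0.039  1.182  0.841] [474.  317.5 261.1] toolz [-0.002 -0.003 -1.   ] tooly [ 0.101  0.995 -0.003] [ 0.2 -0.2 -0.4] 0.0 0.104
wrist [0.97, 0.67] 1583 [[-25.4, 65.8, 100.3], [-0.5, 74.2, 124.4], [26.1, 138.4, 126.7]]
 lid z 19447 88.1
side [0.7, 0.64] 148 [[-25.3, 64.5, 100.5], [-2.9, 68.4, 122.1], [24.3, 138.2, 126.9]]
 lid z 2100 88.1
top [0.76] 202 [[-25.4, 67.3, 101.0], [-3.7, 73.7, 125.0], [24.3, 137.1, 128.6]]
 lid z 3495 88.5
```

View pics/wrist_k3.png

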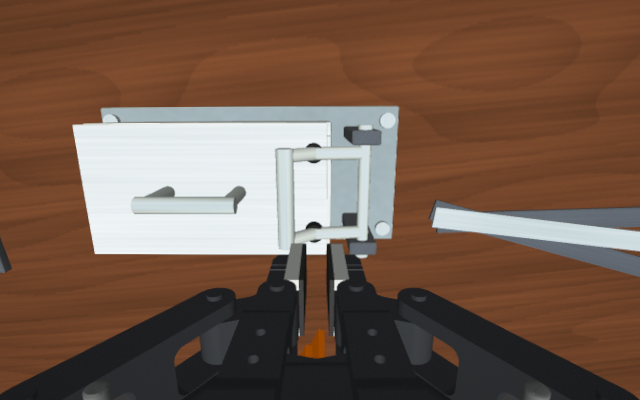

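Clamp bar top is at about 126 mm against 125 nominal, so it's nearly down. I'll press it home from above with closed fingertips.

```bash
python3 -m crank '[[[0,-0.015,-0.03],[0,0,0]],[[0,-0.029,-0.06],[0,0,0]],[[0,-0.029,-0.1],[0,0,0]],[[0,-0.029,-0.112],[0,0,0]],[[0,-0.029,-0.112],[0,0,0]]]' 0; python3 -m crank '[[[0,0,-0.003],[0,0,0]],[[0,0,-0.006],[0,0,0]],[[0,0,-0.008],[0,0,0]],[[0,0,-0.01],[0,0,0]]]'; python3 s.py
```

```text
time: 27.75
position: [474.4, 290.2, 150.2]
orientation: [-0.157, -3.137, 0.001]
ft_force: [0.1, 0.3, 0.3]
grip_width: 0.001
finger_force: 0.0
time: 28.25
position: [475.0, 290.0, 141.7]
orientation: [0.157, 3.137, 0.0]
ft_force: [-3.9, -2.8, 14.6]
grip_width: -0.002
finger_force: 7.5
28.25 [-0.749  0.342  0.152  1.881 -0.063  0.922  0.903] [475.  290.  141.7] toolz [ 0.001  0.    -1.   ] tooly [0.1   0.995 0.   ] [-3.9 -2.8 14.6] 7.5 -0.002
```

```bash
python3 -m crank '[[[0,0,-0.001],[0,0,0]],[[0,0,-0.001],[0,0,0]]]'; python3 s.py; python3 -m crank '[[[0,0,0.02],[0,0,0]],[[0,0,0.07],[0,0,0]],[[0,0.0,0.12],[0,0,0]],[[0,0.05,0.14],[0,0,0]],[[0,0.1,0.15],[0,0,0]]]'; python3 -m crank '[[[0,0.03,0],[0,0,0]],[[0,0.03,0],[0,0,0]]]';python3 k.py k4 wrist side top; python3 n.py 88 fin
```

```text
time: 28.5
position: [475.0, 290.0, 141.7]
orientation: [0.158, 3.137, 0.001]
ft_force: [-4.0, -3.1, 13.3]
grip_width: -0.003
finger_force: 6.4
28.5 [-0.749  0.342  0.152  1.881 -0.064  0.922  0.903] [475.  290.  141.7] toolz [ 0.  0. -1.] tooly [0.1   0.995 0.   ] [-4.  -3.1 13.3] 6.4 -0.003
time: 29.12
position: [475.5, 391.4, 292.0]
orientation: [0.16, 3.135, 0.005]
ft_force: [0.8, 0.4, 0.3]
grip_width: -0.0
finger_force: 0.0
time: 29.38
position: [473.0, 423.4, 289.0]
orientation: [-0.149, -3.137, -0.002]
ft_force: [-0.6, -0.3, -0.0]
grip_width: 0.001
finger_force: 0.0
wrist [0.75] 1460 [[-25.8, 64.0, 100.5], [-0.7, 72.9, 122.9], [25.1, 136.7, 125.9]]
 lid z 15293 88.9
side [0.57] 154 [[-24.6, 64.4, 100.4], [-0.5, 68.5, 120.9], [24.6, 138.9, 125.4]]
 lid z 2093 88.1
top [0.73] 243 [[-25.2, 67.0, 100.8], [-0.3, 75.2, 122.9], [25.0, 140.1, 126.9]]
 lid z 3493 88.6
top 4865 [85.2 88.5 91.7] ((468.5910339355469, 227.2898406982422), (242.13450622558594, 121.5285873413086), 84.53630065917969)
 slope [ 2.0000e-03 -2.0000e-03  8.8454e+01]
side 2923 [85.7 88.1 90.1] ((467.72784423828125, 227.0293731689453), (245.8650360107422, 119.65544891357422), 84.43582916259766)
 slope [1.0000e-03 2.0000e-03 8.8042e+01]
```

View pics/side_fin.png

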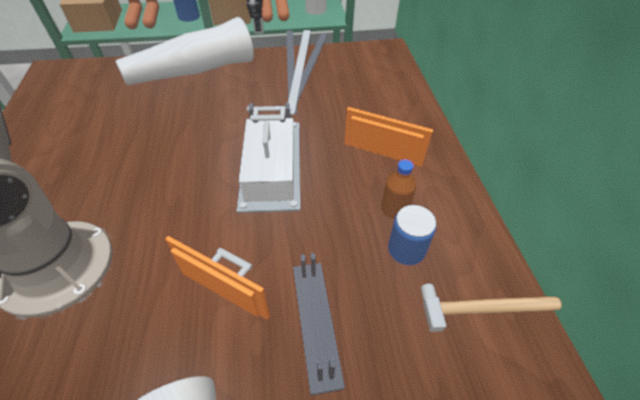

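The side view shows the lid on the mould, the clamp down at about (268,112), and the bottle and tin where they were. The bar held against 13 N without moving, so it's on its stop.

```bash
python3 -c "
from plant import bot;print(bot.job_done())"
```

```text
the job is handed in; nothing more can be done
None
```

The job is handed in at about 30 s of the 72 s allowed: the lid was laid flat handle up, let go, then set home on the mould by its handle (level, top face at 88 mm), and the clamp is pressed down onto its stop, with the bottle and tin left alone.

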